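# Open the sauce-tub pan and stand its lid against the splash guard

### The job

Open the pan of sauce tubs for service: lift its white lid off by the blue handle, lay it against the low splash guard at a slope of about 45 degrees with its lower edge on the bench and its handle side facing up and out, and let go. Then take the lid again by its top edge and stand it up steeply against the guard, lower edge on the bench at about 70 degrees to it, long edge along the guard and handle still facing out. Leave it standing on its own, and do not push the pan or the other things about.

Things in the scene. Friction and masses are not known exactly. Their poses are not given: they have to be found in the camera images.
- lid: White plastic pan lid: flat slab 270 x 220 x 10 mm (x, y, z), about 0.35 kg, lying loose on the pan at the start. Origin: centre of its underside; x along the 270 mm edges, y along the 220 mm edges, z out of the top (handle) face. The same when turned half round about z. Its 10 mm thickness is pinched when it is taken by the top edge.
- lid_handle (a point): Middle of the blue bow handle's bar, in the middle of the lid's top face, 44 mm above the lid's underside. Bar 110 mm long along the lid's x, 16 mm wide (y), 14 mm tall, on two posts 48 mm either side of the middle; 27 mm clear between bar and lid. Axes as the lid's.
- lid_edge_a (a point): Middle of the lid's long edge at its +y side, on the underside (110 mm from the lid's origin along +y).
- lid_edge_b (a point): Middle of the lid's other long edge, at its -y side, on the underside (110 mm from the lid's origin along -y).
- guard: Low steel splash guard fixed to the bench: upright wall 500 mm long (x), 20 mm thick (y), 100 mm high. Origin: centre of its underside, on the bench; y points to its far side, away from the pan. The lid leans on its -y face, 10 mm from the origin. On the +y side a foot flange, 3 mm high, reaches 55 mm from the origin. The 220 mm lid overtops it, so the lid's top edge stays free.
- pan: Steel food pan 250 x 200 mm, 65 mm high, rim 262 x 212 mm; 1.6 kg, loose on the bench; white-lidded sauce tubs inside reach 35 mm above the bench. Origin: centre of its underside; x along its long side, z up. The lid lies on its rim, 65 mm above the bench, squared to it within a few mm and 0.03 rad.
- sauce_bottle: Bystander: amber bottle with a red cap, 60 mm across, 170 mm high, upright. Origin: centre of its underside.
- chilli_jar: Bystander: red jar with a steel cap, 72 mm across, 95 mm high, upright. Origin: centre of its underside.
- bowl: Bystander: open steel bowl, 110 mm across, 50 mm high. Origin: centre of its underside.
- scraper: Bystander: dough scraper lying flat, steel blade 150 x 100 x 4 mm with a wooden grip along one long side. Origin: centre of the blade's underside.

How it is judged:
By the outcome, as a careful person would: the job done as asked, in the order asked, and still so for the second after the job is handed in, with the robot touching nothing.
It also fails if it takes over 48 s, if anything falls off the work surface, if the arm or the gripper's body presses on something with over 40 N, if the wrist force passes 120 N, or if a joint passes its speed limit or range.

### The arm

A 6-joint arm with a two-finger parallel gripper is mounted at the origin on the work surface. World frame = base frame: x ahead of the robot, y to its left, z up, the work surface at z = 0. Lengths are in m, angles in rad, forces in N, time in s.
With the tool pointing down it reaches from about 0.3 to 0.75 m from the base axis. Payload 8.5 kg.
Tool frame: the origin (TCP) lies at the very end of the fingers, on their centre line; the grasp point (between the pads) lies 19 mm behind it; z points along the fingers, x is the direction in which the jaws open and shut, and the axes are right-handed (so a half turn about z gives the same grasp; the last joint's range is limited). The gripper opens to 85 mm and grips with 20 to 120 N. Pads are 22 mm wide; open, the fingers measure 114 mm over their backs; the gripper's body (76 mm by 85 mm) begins 54 mm behind the grasp point. The pads swing forward as they close: fully open they stand 13 mm farther back than shut.
Start: joints at [1.058, 0.381, 1.297, -0, 1.464, -0.215], TCP at [0.161, 0.526, 0.231] pointing down, gripper open.
Joint ranges: [-3.11, 3.11], [-0.89, 2.33], [0.22, 2.48], [-1.42, 4.56], [0.17, 2.85], [-2.88, 2.88]. Speed limits (rad/s): [2.39, 2.39, 3.14, 3.14, 3.14, 3.14].

### API

Orientations are given as a 3x3 rotation matrix whose columns are the frame's x, y, z axes.
In Python, from plant import bot gives the robot as it stands.
- The arm moves only by the shell command python3 -m handwheel 'ROWS'. ROWS is JSON, a list of rows, each a list of 5 numbers: the closure in counts, from 0 (fully open) to 255 (shut), then the shift along the tool's x, y, z in m, then the turn about the tool's z in rad. A call has 1 to 5 rows; each row shifts and turns the commanded pose from where the row before left it, along the tool's axes as they then stand; what a row does not reach is not made up. A row lasts 1/8 s, in which the tool goes at most 62.5 mm and 10.7 degrees, less where a joint would pass 70% of its speed; a pose out of reach is approached as far as the arm can. A call is refused whole if a number of a shift passes 0.0625 or a number of a turn 0.188, either way. A call with a gripper value outside its range is refused whole. The fingers move at their own pace and stop on an object; the grip force is fixed at half the most. Time passes only in rows, so rows that do not move let the fingers close. It gives the time, the measured TCP pose, the force and the opening at its end, in the units of the state.
- bot.get_obs(): the state, without advancing time (a new reading comes with each control period).
- bot.grab_frame(name): name is "scene" or "top" or "wrist"; returns (picture, depth): 480x640x3 uint8, red, green, blue; 480x640 float32, m along the optical axis (not along the pixel's ray), 0 where there is no reading.
- bot.camera_info(name): a dict with "intrinsics" (3x3 intrinsics, pixels), "position" and "attitude" of the camera in the world; the wrist camera has in their place "T_tool_cam" (4x4, takes a point from camera to tool coordinates, whose origin is the TCP and whose axes are the tool frame's). Camera axes: x right, y down, z forward; pixel columns grow to the right and rows downward; lengths in m; the calibration is good to about 2 mm. A picture is of the moment at which its call begins: read the wrist's pose just before it. camera_info takes no time and is no camera call.
- bot.sign_off(): hands the job in, once; it reports no verdict.
Trained networks look in the newest picture that a camera, given by its name, has taken for a name from the list of things; names that differ only in an ending like _2 or _b are one class to them, and where a whole thing is asked for, a point or a joint stands for the part that bears it (a point fixed in the world has none). Each returns a list of dicts, best first, with "p" (0 to 1); they miss things now and then, are a little off and sometimes report something else, mostly with a low value. They report only what shows in the picture. A call takes as long as a camera call.
- bot.recognise(camera, name): "centre" ([column, row] in pixels, amid what is visible of it).
- bot.regions_of(camera, name): "region" (480x640 bool, what is visible of it) and "centre" ([column, row] in pixels, amid what is visible of it).
- bot.spot_point(camera, name): "centre" ([column, row] in pixels: a listed point, or the origin of a listed thing).
The state is a dict: "t": time; "joint_positions": joint angles; "qd": joint speeds; "joint_torque": joint torques, N m; "tcp_pos": TCP position; "tool_rot": TCP orientation; "contact_force": force on the tool from outside, world axes, zero at the start; "moment": the same for the moment, N m; "opening": finger opening in m.
Only numpy, scipy, OpenCV 4.12 (cv2) and the standard library are available. Lean on these libraries where they do the work, as an engineer would, in place of code of your own. Each camera call takes 0.05 s, during which the arm holds its last target.

## Working session

There is one attempt and no reset: what is moved stays moved. The work goes in short steps, Python scripts to look and compute and a shell command to move; the robot and the scene stay as the last step left them, time stands still between calls to the robot, and variables do not carry over. Pictures are saved under pics/ and viewed, and the job is handed in when it is done.

```bash
ls; mkdir -p pics
cat > h.py <<'E'
import numpy as np, cv2
from plant import bot
def cam(name):
    c=bot.camera_info(name); K=np.array(c["intrinsics"])
    if name=="wrist":
        o=bot.get_obs(); T=np.eye(4);T[:3,:3]=o["tool_rot"];T[:3,3]=o["tcp_pos"]
        M=T@np.array(c["T_tool_cam"]); return K,M[:3,:3],M[:3,3]
    A=np.array(c["attitude"]); return K,A,np.array(c["position"])
def cloud(name,d,k=None):
    K,R,p=k or cam(name)
    v,u=np.mgrid[0:480,0:640]
    P=np.stack([(u-K[0,2])/K[0,0]*d,(v-K[1,2])/K[1,1]*d,d],-1)
    W=P@R.T+p; W[d<=0]=np.nan; return W
def proj(name,X,k=None):
    K,R,p=k or cam(name); q=(np.atleast_2d(X)-p)@R; q=q@K.T; return q[:,:2]/q[:,2:]
def shot(name,fn):
    k=cam(name); im,d=bot.grab_frame(name); cv2.imwrite("pics/"+fn,im[:,:,::-1]); return im,d,cloud(name,d,k)
E
python3 - <<'E'
from h import *
print(bot.get_obs())
for n in("scene","top","wrist"):
    im,d,W=shot(n,n+"0.png"); np.savez("c_"+n,im=im,d=d,W=W); print(bot.camera_info(n))
E
```

```text
pics
{'t': 0.0, 'joint_positions': array([ 1.05773894e+00,  3.81224300e-01,  1.29829100e+00, -6.30842135e-06,
        1.46361394e+00, -2.15335797e-01]), 'qd': array([9.67892335e-05, 8.43039912e-04, 1.41404134e-03, 2.51957842e-04,
       1.41554530e-03, 7.94337027e-04]), 'joint_torque': array([-2.08741170e-03, -4.48474431e+01, -2.31262672e+01, -3.76320686e-04,
        4.96835259e-03,  5.15467229e-05]), 'tcp_pos': array([0.16120726, 0.52552388, 0.23068639]), 'tool_rot': array([[ 2.93341583e-01,  9.56007403e-01, -7.48758250e-04],
       [ 9.56006516e-01, -2.93342362e-01, -1.34182597e-03],
       [-1.50243807e-03, -3.22204412e-04, -9.99998819e-01]]), 'contact_force': array([-0.3060102 ,  0.27420714,  0.10715737]), 'moment': array([-0.02337239,  0.01431573, -0.00859881]), 'opening': 0.085407524174747}
{'intrinsics': array([[501.75108923,   0.        , 325.0816667 ],
       [  0.        , 501.75108923, 241.06406236],
       [  0.        ,   0.        ,   1.        ]]), 'position': array([ 1.38469164, -0.6972086 ,  0.9026426 ]), 'attitude': array([[ 0.59892533,  0.5076822 , -0.6193119 ],
  
[... 309 characters left out ...]
,  1.17588961]), 'attitude': array([[-0.01623108, -0.99632618,  0.08408739],
       [-0.99976285,  0.01739304,  0.01310436],
       [-0.01451875, -0.08385475, -0.99637221]])}
{'intrinsics': array([[408.8167522 ,   0.        , 310.48130923],
       [  0.        , 408.8167522 , 235.47451144],
       [  0.        ,   0.        ,   1.        ]]), 'T_tool_cam': array([[ 9.99999157e-01, -4.24537776e-05, -1.29764868e-03,
        -5.32407530e-04],
       [ 4.54264182e-04,  9.47734119e-01,  3.19060862e-01,
        -8.11251020e-02],
       [ 1.21628059e-03, -3.19061182e-01,  9.47733339e-01,
        -1.41790358e-01],
       [ 0.00000000e+00,  0.00000000e+00,  0.00000000e+00,
         1.00000000e+00]])}
```

View pics/scene0.png

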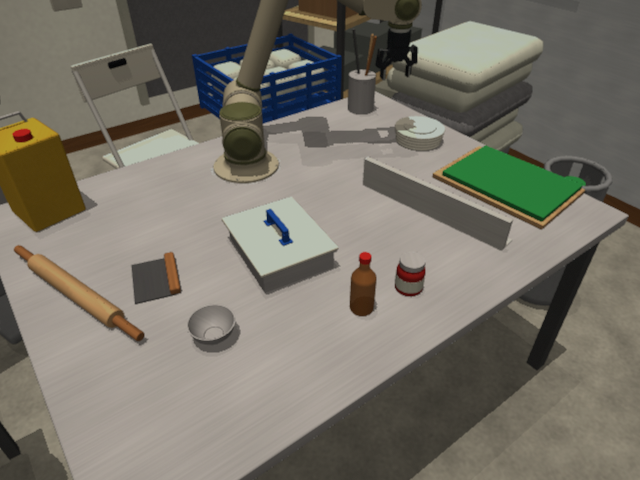

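View pics/top0.png

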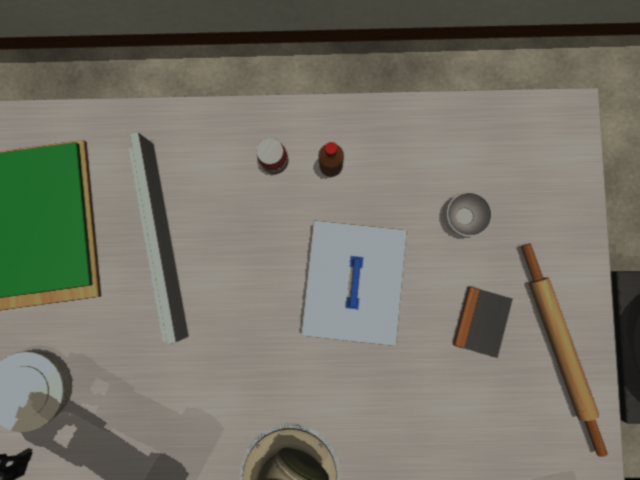

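Scene and top show the lid centre at about (355,283) in top, the guard from (135,135) to (172,342), the bottle at (331,158) and the jar at (271,155). The path between lid and guard is clear. Next I measure these from depth.

Run:
```python
from h import *
def rect(P,n):
    r=cv2.minAreaRect(P[:,:2].astype(np.float32)*1000); print(n,len(P),r, np.round(cv2.boxPoints(r)).tolist(),np.percentile(P[:,2],[5,50,95]).round(4))
for n in("top","scene"):
    c=np.load(f"c_{n}.npz"); W=c["W"];im=c["im"].astype(int)
    m=np.isfinite(W[...,2])&(np.abs(W[...,0]-.40)<.25)&(np.abs(W[...,1]+.17)<.17)
    lid=m&(abs(W[...,2]-.075)<.008)&(im.min(-1)>110); 
    k,l,s,_=cv2.connectedComponentsWithStats(lid.astype(np.uint8)); lid=l==1+np.argmax(s[1:,4])
    rect(W[lid],n+" lid")
    bar=m&(im[...,2]-im[...,0]>60)&(W[...,2]>.1); rect(W[bar],n+" bar")
    g=np.isfinite(W[...,2])&(abs(W[...,2]-.1)<.008)&(W[...,1]>.15)&(W[...,1]<.45)&(W[...,0]>.15)&(W[...,0]<.9)
    k,l,s,_=cv2.connectedComponentsWithStats(g.astype(np.uint8)); g=l==1+np.argmax(s[1:,4])
    rect(W[g],n+" guard")
    b=np.isfinite(W[...,2])&(abs(W[...,0]-.45)<.05)&(abs(W[...,1]-.08)<.04); print("bench z",np.median(W[b][:,2]))
    for nm,x,y in(("bottle/jar",.72,-.1),):
        q=np.isfinite(W[...,2])&(W[...,2]>.04)&(W[...,2]<.2)&(W[...,0]>.6)&(W[...,0]<.9)&(W[...,1]>-.25)&(W[...,1]<.13)
        k,l,s,ce=cv2.connectedComponentsWithStats(q.astype(np.uint8))
        for i in range(1,k):
            if s[i,4]>60: rect(W[l==i],"obj%d"%i)
```

```text
top lid 10276 ((464.0932312011719, -163.6514129638672), (220.27780151367188, 270.3034362792969), 83.05876922607422) [[317.0, -257.0], [585.0, -289.0], [612.0, -71.0], [343.0, -38.0]] [0.0709 0.0743 0.0777]
top bar 292 ((463.9572448730469, -164.0130157470703), (14.68584156036377, 110.07522583007812), 83.03185272216797) [[408.0, -165.0], [518.0, -178.0], [519.0, -163.0], [410.0, -150.0]] [0.1116 0.1153 0.1184]
top guard 1995 ((579.0447387695312, 301.96087646484375), (499.55584716796875, 23.012311935424805), 10.858325958251953) [[332.0, 266.0], [336.0, 244.0], [827.0, 338.0], [822.0, 360.0]] [0.0947 0.0986 0.1022]
bench z -0.0009746806491843785
obj1 781 ((771.2250366210938, 28.220611572265625), (67.40763092041016, 66.90518951416016), 74.39177703857422) [[730.0, 5.0], [794.0, -13.0], [813.0, 52.0], [748.0, 70.0]] [0.0531 0.0931 0.0976]
obj2 650 ((756.6196899414062, -114.23788452148438), (58.92765808105469, 56.42618942260742), 85.19837951660156) [[726.0, -141.0], [782.0, -146.0], [787.0, -87.0], [731.0, -83.0]] [0.0536 0.1154 0.1703]
obj3 97 ((604.2369995117188, -115.0367660522461), (89.9
[... 695 characters left out ...]
[338.0, 239.0], [828.0, 335.0], [822.0, 365.0]] [0.0928 0.0971 0.1001]
bench z -0.0019459676287191252
obj1 145 ((604.3709716796875, -108.15458679199219), (77.76133728027344, 10.772576332092285), 85.9291763305664) [[596.0, -147.0], [607.0, -147.0], [613.0, -70.0], [602.0, -69.0]] [0.0492 0.0696 0.0746]
obj2 1024 ((767.3153076171875, -118.81742858886719), (60.036964416503906, 48.08855056762695), 52.64181900024414) [[730.0, -128.0], [768.0, -157.0], [805.0, -110.0], [766.0, -80.0]] [0.0472 0.1043 0.1676]
obj3 825 ((778.6306762695312, 27.097795486450195), (69.12335205078125, 67.89936828613281), 89.19985961914062) [[744.0, -7.0], [812.0, -8.0], [813.0, 61.0], [745.0, 62.0]] [0.0451 0.0817 0.0949]
```

View pics/wrist0.png

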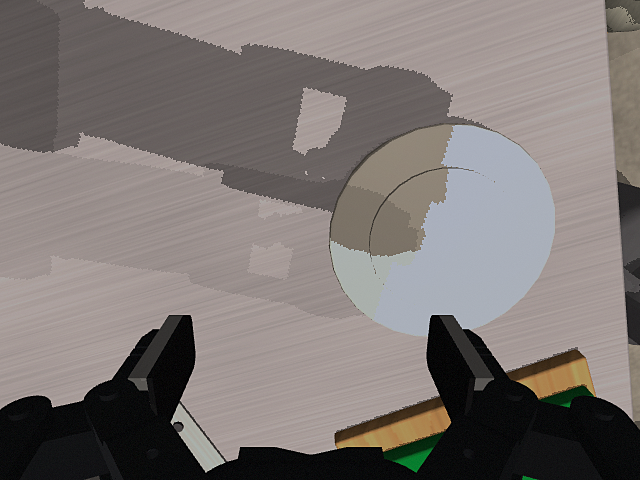

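```bash
cat >> h.py <<'E'
def go(p,yawdeg=None):
    o=bot.get_obs(); R=np.array(o["tool_rot"]); d=R.T@(np.array(p)-o["tcp_pos"])
    y=np.degrees(np.arctan2(R[1,0],R[0,0])); 
    t=0 if yawdeg is None else -np.radians((yawdeg-y+90)%180-90)
    print("t",round(o["t"],3),"tcp",o["tcp_pos"].round(4),"yaw",y.round(2),"| need tool shift",d.round(4),"turn",round(t,4),"F",o["contact_force"].round(1),"M",o["moment"].round(2),"open",round(o["opening"],4),"q6",o["joint_positions"][5].round(2))
E
python3 -m handwheel '[[0,-0.044,0.038,0,0],[0,-0.044,0.038,0,0],[0,-0.044,0.038,0,0],[0,-0.044,0.038,0,0],[0,-0.044,0.038,0,0]]'
python3 -m handwheel '[[0,-0.044,0.038,0,0],[0,-0.044,0.038,0,0],[0,-0.044,0.038,0,0],[0,-0.044,0.038,0,0],[0,-0.044,0.038,0,0]]'
python3 - <<'E'
from h import *
go([.464,-.164,.15],83.0)
E
```

```text
t: 0.78
tcp_pos: [0.2787, 0.258, 0.2313]
tool_rot: [[0.293, 0.956, 0.0], [0.956, -0.293, 0.0], [0.0, 0.0, -1.0]]
contact_force: [2.2, 0.6, 0.3]
opening: 0.0852
t: 1.4
tcp_pos: [0.3959, -0.0083, 0.2314]
tool_rot: [[0.294, 0.956, 0.0], [0.956, -0.294, 0.0], [0.0, 0.0, -1.0]]
contact_force: [1.6, 1.0, -0.5]
opening: 0.0853
t 1.4 tcp [ 0.3959 -0.0083  0.2314] yaw 72.91 | need tool shift [-0.1288  0.1108  0.0814] turn -0.1762 F [ 1.6  1.  -0.5] M [ 0.04 -0.04  0.07] open 0.0853 q6 -1.59
```

```bash
python3 -m handwheel '[[0,-0.043,0.037,0,0],[0,-0.043,0.037,0,0],[0,-0.043,0.037,0,0],[0,0,0,0.04,-0.176],[0,0,0,0.01,0]]'
python3 - <<'E'
from h import *
go([.464,-.164,.093],83.0)
im,d,W=shot("wrist","w1.png"); print(bot.spot_point("wrist","lid_handle")[:1])
k=cam("wrist")
bar=(im[...,2].astype(int)-im[...,0]>60)&(W[...,2]>.105)&(W[...,2]<.125)
r=cv2.minAreaRect(W[bar][:,:2].astype(np.float32)*1000); print(r,np.median(W[bar][:,2]))
E
```

```text
t: 2.02
tcp_pos: [0.4628, -0.162, 0.1793]
tool_rot: [[0.124, 0.992, -0.004], [0.992, -0.124, 0.003], [0.002, -0.004, -1.0]]
contact_force: [0.7, -0.2, -0.3]
opening: 0.0854
t 2.025 tcp [ 0.4628 -0.162   0.1793] yaw 82.9 | need tool shift [-0.0021  0.0018  0.0863] turn -0.0018 F [ 0.7 -0.2 -0.3] M [-0.02 -0.02 -0.02] open 0.0854 q6 -2.03
[{'centre': [307.5, 253.4], 'p': 0.85}]
((464.6586608886719, -162.0621795654297), (15.67296028137207, 108.86906433105469), 82.28069305419922) 0.1149240610698605
```

View pics/w1.png

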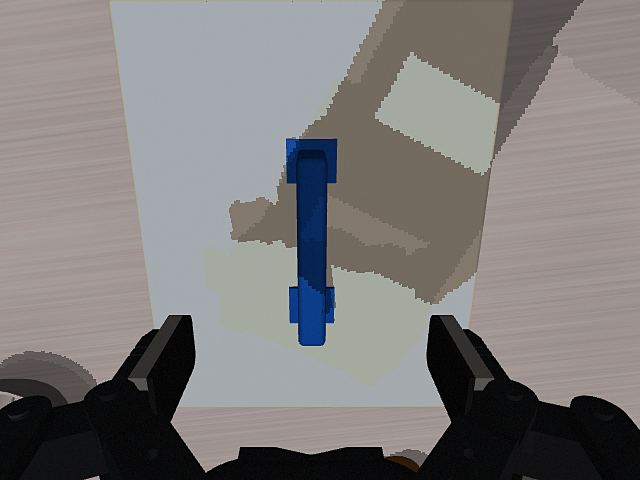

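The handle bar runs from (312,150) to (312,345), centred between the open fingers and parallel to them. I'll go down and grip.

```bash
python3 -m handwheel '[[0,-0.001,0.0015,0.044,0],[0,0,0,0.042,0],[0,0,0,0,0],[255,0,0,0,0],[255,0,0,0,0]]'
python3 -m handwheel '[[255,0,0,0,0],[255,0,0,0,0],[255,0,0,0,0]]'
python3 - <<'E'
from h import *
go([.464,-.163,.093],83.0)
E
```

```text
t: 2.75
tcp_pos: [0.466, -0.1638, 0.0972]
tool_rot: [[0.122, 0.993, 0.003], [0.993, -0.122, -0.002], [-0.002, 0.003, -1.0]]
contact_force: [1.4, -0.1, -0.2]
opening: 0.0517
t: 3.12
tcp_pos: [0.4654, -0.1634, 0.0961]
tool_rot: [[0.122, 0.993, 0.001], [0.993, -0.122, -0.0], [-0.0, 0.001, -1.0]]
contact_force: [-0.6, 1.6, 7.0]
opening: 0.0146
t 3.125 tcp [ 0.4654 -0.1634  0.0961] yaw 83.01 | need tool shift [ 0.0002 -0.0015  0.0031] turn 0.0002 F [-0.6  1.6  7. ] M [ 0.35  0.16 -0.01] open 0.0146 q6 -2.03
```

```bash
python3 -m handwheel '[[255,0,0,-0.015,0],[255,0,0,-0.025,0],[255,0,0,-0.035,0],[255,0,0,-0.025,0],[255,0,0,0,0]]'
python3 - <<'E'
from h import *
go([.508,.247,.20],100.9)
im,d,W=shot("scene","s1.png")
E
```

```text
t: 3.75
tcp_pos: [0.4655, -0.1636, 0.1963]
tool_rot: [[0.122, 0.993, 0.002], [0.993, -0.122, -0.001], [-0.001, 0.002, -1.0]]
contact_force: [0.2, 0.0, -4.1]
opening: 0.0144
t 3.75 tcp [ 0.4655 -0.1636  0.1963] yaw 83.02 | need tool shift [ 0.4128 -0.0077 -0.0042] turn -0.3121 F [ 0.2  0.  -4.1] M [-0.05 -0.03  0.02] open 0.0144 q6 -2.03
```

View pics/s1.png

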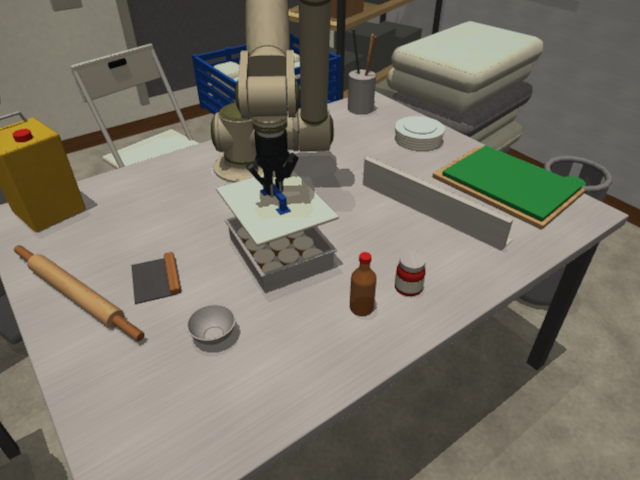

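The lid is lifted level and the tubs are in view. Since the tool stays vertical, I'll tilt the lid in the grip by pressing its guard-side part down on the guard's top edge. First I carry it over.

```bash
python3 -m handwheel '[[255,0.025,0,0,0],[255,0.045,0.001,0,0],[255,0.05,0.001,0,0],[255,0.05,0.001,0,0],[255,0.05,0.001,0,0]]'
python3 -m handwheel '[[255,0.05,0.001,0,0],[255,0.05,0,0,0],[255,0.035,0,0,-0.10],[255,0.016,0,0,-0.11],[255,0,0,0,-0.102]]'
python3 -m handwheel '[[255,0,0,0,0],[255,0,0,0,0]]'
python3 - <<'E'
from h import *
go([.516,.2036,.146],100.9)
im,d,W=shot("top","t2.png")
b=np.isfinite(W[...,2])&(im[...,2].astype(int)-im[...,0]>50)&(W[...,1]>.1)&(W[...,1]<.4)&(W[...,2]<.25)
print(cv2.minAreaRect(W[b][:,:2].astype(np.float32)*1000), W[b][:,2].min(),W[b][:,2].max())
E
```

```text
t: 4.42
tcp_pos: [0.4952, 0.0561, 0.1935]
tool_rot: [[0.122, 0.993, -0.003], [0.993, -0.122, 0.0], [-0.0, -0.003, -1.0]]
contact_force: [0.5, 0.3, -3.0]
opening: 0.0145
t: 5.05
tcp_pos: [0.5127, 0.2055, 0.193]
tool_rot: [[-0.194, 0.981, -0.004], [0.981, 0.194, -0.001], [0.0, -0.004, -1.0]]
contact_force: [0.9, -0.6, -3.2]
opening: 0.0147
t: 5.3
tcp_pos: [0.5133, 0.2041, 0.1944]
tool_rot: [[-0.187, 0.982, -0.002], [0.982, 0.187, -0.0], [0.0, -0.002, -1.0]]
contact_force: [0.1, 0.5, -3.7]
opening: 0.0146
t 5.3 tcp [0.5133 0.2041 0.1944] yaw 100.76 | need tool shift [-0.001   0.0026  0.0484] turn -0.0024 F [ 0.1  0.5 -3.7] M [ 0.01  0.02 -0.03] open 0.0146 q6 -1.59
((512.6705322265625, 200.0824432373047), (119.80095672607422, 15.695772171020508), 5.330530166625977) 0.17132341353689884 0.2155596952328812
```

View pics/t2.png

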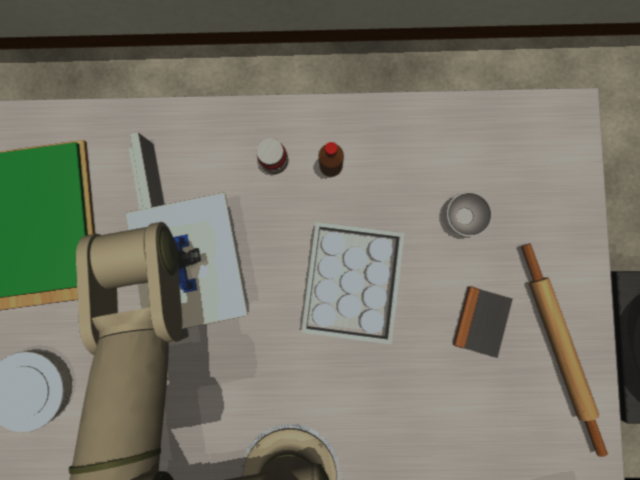

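```bash
python3 -m handwheel '[[255,-0.001,0.002,0.03,0],[255,0,0,0.025,0],[255,0,0,0.005,0],[255,0,0,0,0]]'
python3 -m handwheel '[[255,-0.003,0,0.006,0],[255,-0.003,0,0.006,0],[255,0,0,0,0]]'
python3 - <<'E'
from h import *
go([.516,.2036,.146],100.9)
im,d,W=shot("scene","s3.png")
E
```

```text
t: 5.85
tcp_pos: [0.5161, 0.2036, 0.1358]
tool_rot: [[-0.188, 0.982, 0.0], [0.982, 0.188, 0.0], [-0.0, 0.0, -1.0]]
contact_force: [0.5, 0.2, -3.4]
opening: 0.0145
t: 6.22
tcp_pos: [0.5177, 0.1982, 0.1246]
tool_rot: [[-0.188, 0.982, 0.003], [0.982, 0.188, 0.002], [0.002, 0.003, -1.0]]
contact_force: [-1.0, 1.4, 5.8]
opening: 0.0146
t 6.225 tcp [0.5177 0.1982 0.1246] yaw 100.84 | need tool shift [ 0.0057 -0.0006 -0.0214] turn -0.001 F [-1.   1.4  5.8] M [ 1.09  0.33 -0.04] open 0.0146 q6 -1.61
```

View pics/s3.png

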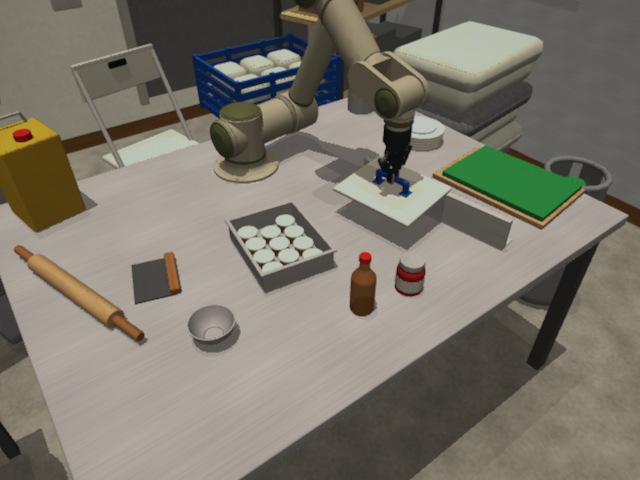

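```bash
cat >> h.py <<'E'
th=np.radians(10.9); S=np.array([np.cos(th),np.sin(th),0]); U=np.array([-np.sin(th),np.cos(th),0]); F0=np.array([.5019,.2772,0])
def lidfit(name="scene",fn=None,umin=-.22,umax=.06,zmin=.012,zmax=.26):
    im,d,W=shot(name,fn or "tmp.png")
    Q=np.stack([(W-F0)@S,(W-F0)@U,W[...,2]],-1)
    i=im.astype(int)
    m=np.isfinite(Q[...,0])&(abs(Q[...,0])<.17)&(Q[...,1]>umin)&(Q[...,1]<umax)&(Q[...,2]>zmin)&(Q[...,2]<zmax)&(i.min(-1)>70)
    P=Q[m]; best=None; rng=np.random.default_rng(0)
    for _ in range(400):
        a=P[rng.choice(len(P),3,False)]; n=np.cross(a[1]-a[0],a[2]-a[0]); l=np.linalg.norm(n)
        if l<1e-4: continue
        n/=l
        if abs(n[0])>.25: continue
        k=(abs((P-a[0])@n)<.004).sum()
        if best is None or k>best[0]: best=(k,n,a[0])
    k,n,a=best; I=P[abs((P-a)@n)<.005]; c=I.mean(0); n=np.linalg.svd(I-c,full_matrices=False)[2][2]; n*=np.sign(n[2])
    print(name,"pts",len(I),"of",len(P),"n(s,u,z)",n.round(3),"tilt deg",np.degrees(np.arctan2(-n[1],n[2])).round(1),"roll",np.degrees(np.arctan2(n[0],np.hypot(n[1],n[2]))).round(1))
    for ax,l in enumerate("suz"): print(l,np.percentile(I[:,ax],[.5,2,98,99.5]).round(3))
    return I,n
E
python3 -m handwheel '[[255,-0.003,0,0.007,0],[255,-0.002,0,0.007,0],[255,-0.002,0,0.007,0],[255,0,0,0,0]]'
python3 - <<'E'
from h import *
go([.516,.2036,.146],100.9)
lidfit("scene","s4.png"); lidfit("top","t4.png")
E
```

```text
t: 6.78
tcp_pos: [0.5193, 0.1915, 0.1039]
tool_rot: [[-0.188, 0.982, 0.004], [0.982, 0.188, 0.003], [0.002, 0.004, -1.0]]
contact_force: [-1.1, 1.7, 8.6]
opening: 0.0147
t 6.775 tcp [0.5193 0.1915 0.1039] yaw 100.84 | need tool shift [ 0.0125 -0.0008 -0.0421] turn -0.0011 F [-1.1  1.7  8.6] M [ 1.48  0.43 -0.08] open 0.0147 q6 -1.62
scene pts 4136 of 4797 n(s,u,z) [ 0.002 -0.288  0.958] tilt deg 16.7 roll 0.1
s [-0.132 -0.128  0.132  0.135]
u [-0.184 -0.182  0.021  0.025]
z [0.049 0.052 0.114 0.115]
top pts 6163 of 6457 n(s,u,z) [-0.    -0.287  0.958] tilt deg 16.7 roll -0.0
s [-0.134 -0.13   0.13   0.133]
u [-0.184 -0.182  0.018  0.024]
z [0.051 0.054 0.114 0.117]
```

View pics/s4.png

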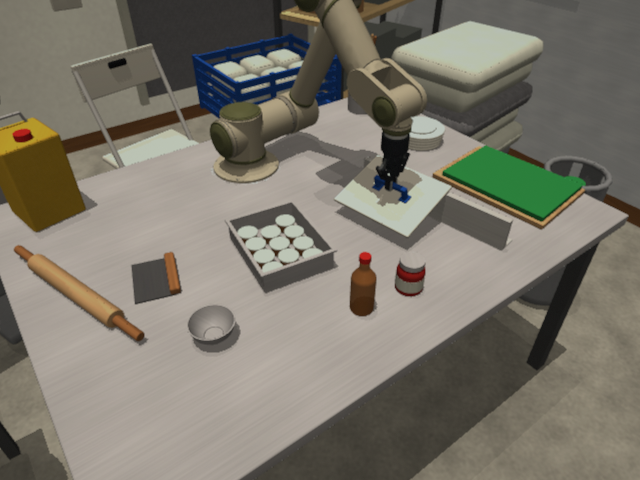

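```bash
python3 -m handwheel '[[255,-0.001,0,0.007,0],[255,-0.001,0,0.007,0],[255,0,0,0.004,0],[255,0,0,0,0]]'
python3 - <<'E'
from h import *
go([.516,.2036,.146],100.9)
print((bot.get_obs()["tcp_pos"]-F0)@U)
lidfit("scene","s5.png")
E
```

```text
t: 7.38
tcp_pos: [0.52, 0.1894, 0.0866]
tool_rot: [[-0.188, 0.982, 0.005], [0.982, 0.188, 0.002], [0.001, 0.005, -1.0]]
contact_force: [-3.2, -1.2, 15.3]
opening: 0.015
t 7.375 tcp [0.52   0.1894 0.0866] yaw 100.83 | need tool shift [ 0.0148 -0.001  -0.0594] turn -0.0012 F [-3.2 -1.2 15.3] M [1.39 0.67 0.03] open 0.015 q6 -1.63
-0.08967235139499102
scene pts 4374 of 5123 n(s,u,z) [ 0.002 -0.452  0.892] tilt deg 26.9 roll 0.1
s [-0.133 -0.129  0.132  0.135]
u [-0.173 -0.171  0.017  0.021]
z [0.018 0.021 0.116 0.119]
```

```bash
python3 -m handwheel '[[255,0.011,0,-0.005,0],[255,0.011,0,-0.004,0],[255,0.01,0,-0.004,0],[255,0,0,0,0]]'
python3 - <<'E'
from h import *
go([.516,.2036,.146],100.9)
print((bot.get_obs()["tcp_pos"]-F0)@U)
lidfit("scene","s6.png")
E
```

```text
t: 7.92
tcp_pos: [0.5172, 0.2162, 0.1021]
tool_rot: [[-0.188, 0.982, 0.013], [0.982, 0.188, -0.006], [-0.009, 0.011, -1.0]]
contact_force: [4.4, -29.2, 24.8]
opening: 0.015
t 7.925 tcp [0.5172 0.2162 0.1021] yaw 100.84 | need tool shift [-0.0126 -0.0031 -0.0438] turn -0.0011 F [  4.4 -29.2  24.8] M [-3.34 -0.43  0.07] open 0.015 q6 -1.57
-0.06275952167130038
scene pts 4277 of 5013 n(s,u,z) [ 0.003 -0.417  0.909] tilt deg 24.6 roll 0.2
s [-0.13  -0.127  0.135  0.137]
u [-0.149 -0.147  0.045  0.049]
z [0.037 0.039 0.128 0.131]
```

View pics/s6.png

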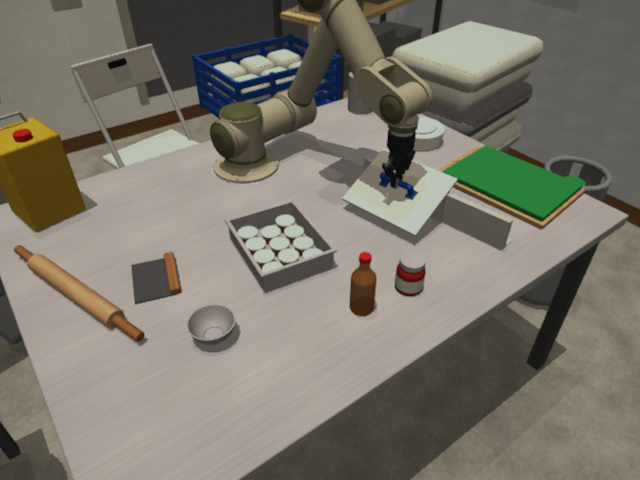

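```bash
python3 -m handwheel '[[255,0,0,-0.01,0],[255,0,0,0,0]]'
python3 - <<'E'
from h import *
go([.516,.2036,.146],100.9)
print((bot.get_obs()["tcp_pos"]-F0)@U)
lidfit("scene","s7.png")
lidfit("top","t7.png")
im,d,W=shot("wrist","w7.png")
E
```

```text
t: 8.22
tcp_pos: [0.5141, 0.2196, 0.1087]
tool_rot: [[-0.188, 0.982, 0.005], [0.982, 0.188, -0.001], [-0.001, 0.004, -1.0]]
contact_force: [3.9, -9.0, 4.8]
opening: 0.0146
t 8.225 tcp [0.5141 0.2196 0.1087] yaw 100.86 | need tool shift [-0.0161 -0.0009 -0.0373] turn -0.0007 F [ 3.9 -9.   4.8] M [-0.97 -0.65 -0.03] open 0.0146 q6 -1.57
-0.05888477680526744
scene pts 4194 of 4839 n(s,u,z) [ 0.    -0.338  0.941] tilt deg 19.7 roll 0.0
s [-0.133 -0.129  0.132  0.135]
u [-0.152 -0.15   0.049  0.055]
z [0.05  0.053 0.125 0.127]
top pts 6251 of 6549 n(s,u,z) [-0.    -0.344  0.939] tilt deg 20.1 roll -0.0
s [-0.134 -0.13   0.13   0.133]
u [-0.151 -0.15   0.047  0.052]
z [0.052 0.054 0.126 0.129]
```

View pics/w7.png

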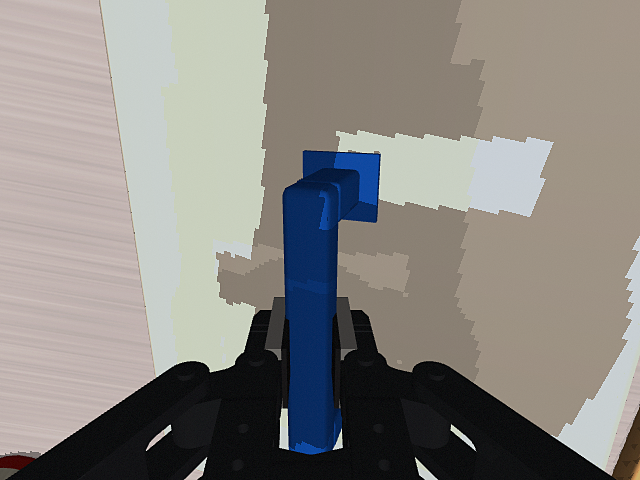

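```bash
python3 -m handwheel '[[255,-0.002,0,0.007,0],[255,-0.002,0,0.007,0],[255,-0.001,0,0.003,0],[255,0,0,0,0]]'
python3 - <<'E'
from h import *
go([.516,.2036,.146],100.9)
print((bot.get_obs()["tcp_pos"]-F0)@U)
lidfit("scene","s8.png")
E
```

```text
t: 8.88
tcp_pos: [0.5149, 0.2158, 0.0921]
tool_rot: [[-0.188, 0.982, 0.005], [0.982, 0.188, 0.002], [0.001, 0.005, -1.0]]
contact_force: [-0.5, -3.1, 15.5]
opening: 0.0148
t 8.875 tcp [0.5149 0.2158 0.0921] yaw 100.86 | need tool shift [-0.0121 -0.0009 -0.054 ] turn -0.0007 F [-0.5 -3.1 15.5] M [ 0.53  0.25 -0.01] open 0.0148 q6 -1.58
-0.0627673319596487
scene pts 4406 of 5197 n(s,u,z) [ 0.001 -0.552  0.834] tilt deg 33.5 roll 0.1
s [-0.133 -0.128  0.132  0.135]
u [-0.136 -0.134  0.042  0.046]
z [0.017 0.019 0.135 0.138]
```

```bash
python3 -m handwheel '[[180,0,0,0,0],[165,0,0,0.004,0],[165,0,0,0.004,0],[165,0,0,0,0]]'
python3 - <<'E'
from h import *
go([.516,.2036,.146],100.9)
print((bot.get_obs()["tcp_pos"]-F0)@U)
lidfit("scene","s9.png")
shot("wrist","w9.png")
E
```

```text
t: 9.43
tcp_pos: [0.5132, 0.2156, 0.0816]
tool_rot: [[-0.189, 0.982, -0.001], [0.982, 0.189, -0.0], [0.0, -0.001, -1.0]]
contact_force: [0.4, 0.0, 0.7]
opening: 0.0298
t 9.425 tcp [0.5132 0.2156 0.0816] yaw 100.91 | need tool shift [-0.0123  0.0004 -0.0644] turn 0.0001 F [0.4 0.  0.7] M [ 0.04 -0.02  0.05] open 0.0298 q6 -1.58
-0.06266018716447026
scene pts 4052 of 4927 n(s,u,z) [ 0.002 -0.622  0.783] tilt deg 38.4 roll 0.1
s [-0.133 -0.129  0.132  0.135]
u [-0.124 -0.12   0.038  0.041]
z [0.013 0.014 0.138 0.141]
```

View pics/w9.png

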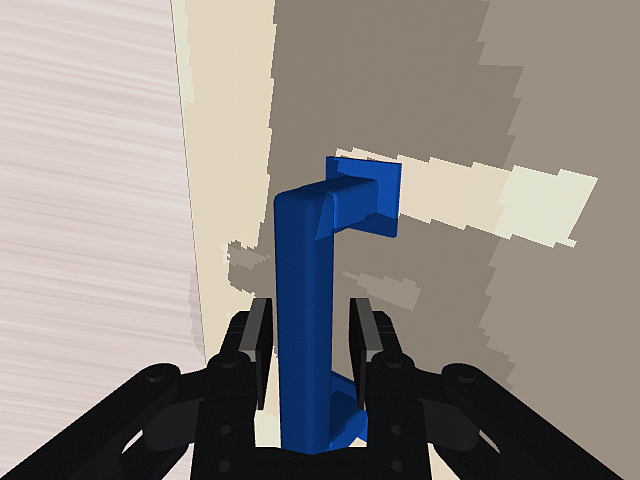

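View pics/s9.png

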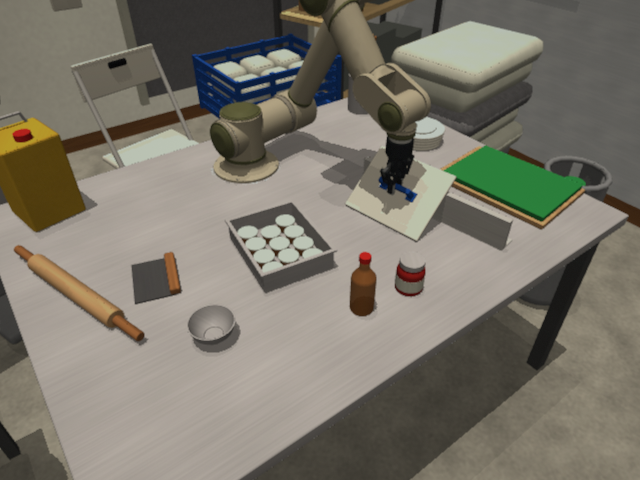

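Lid now rests on its own at 38° with the fingers clear: the bar runs between them from (300,200) to (305,440). I'll push the bar gently toward the guard to reach about 45°.

```bash
python3 -m handwheel '[[165,0.003,0,-0.004,0],[165,0.005,0,-0.004,0],[165,0.005,0,-0.001,0],[165,0.003,0,0,0],[165,0,0,0,0]]'
python3 - <<'E'
from h import *
go([.516,.2036,.146],100.9)
print((bot.get_obs()["tcp_pos"]-F0)@U)
lidfit("scene","s10.png")
E
```

```text
t: 10.15
tcp_pos: [0.5108, 0.2306, 0.0917]
tool_rot: [[-0.189, 0.982, 0.001], [0.982, 0.189, -0.002], [-0.002, 0.001, -1.0]]
contact_force: [1.8, -6.5, -0.3]
opening: 0.03
t 10.15 tcp [0.5108 0.2306 0.0917] yaw 100.91 | need tool shift [-0.0276  0.     -0.0543] turn 0.0002 F [ 1.8 -6.5 -0.3] M [-1.06 -0.25 -0.02] open 0.03 q6 -1.55
-0.047418367937129655
scene pts 4206 of 5071 n(s,u,z) [ 0.001 -0.678  0.735] tilt deg 42.7 roll 0.1
s [-0.133 -0.129  0.132  0.135]
u [-0.107 -0.103  0.047  0.051]
z [0.013 0.014 0.153 0.155]
```

```bash
python3 -m handwheel '[[165,0.004,0,-0.001,0],[165,0.003,0,-0.001,0],[165,0,0,0,0],[165,-0.004,0,0,0],[165,0,0,0,0]]'
python3 - <<'E'
from h import *
go([.516,.2036,.146],100.9)
print((bot.get_obs()["tcp_pos"]-F0)@U)
lidfit("scene","s11.png")
E
```

```text
t: 10.82
tcp_pos: [0.5101, 0.2342, 0.0937]
tool_rot: [[-0.189, 0.982, 0.001], [0.982, 0.189, 0.0], [-0.0, 0.001, -1.0]]
contact_force: [0.9, -3.5, -0.5]
opening: 0.0302
t 10.825 tcp [0.5101 0.2342 0.0937] yaw 100.89 | need tool shift [-0.0311  0.     -0.0523] turn -0.0002 F [ 0.9 -3.5 -0.5] M [-0.55 -0.13  0.  ] open 0.0302 q6 -1.54
-0.04381673377229612
scene pts 4136 of 4993 n(s,u,z) [-0.    -0.723  0.691] tilt deg 46.3 roll -0.0
s [-0.133 -0.128  0.133  0.135]
u [-0.095 -0.091  0.048  0.051]
z [0.012 0.014 0.16  0.163]
```

```bash
python3 -m handwheel '[[165,-0.004,0,0,0],[165,-0.003,0,0,0],[165,0,0,0,0]]'
python3 - <<'E'
from h import *
go([.516,.2036,.146],100.9)
lidfit("scene","s12.png"); shot("wrist","w12.png")
E
```

```text
t: 11.25
tcp_pos: [0.5112, 0.2273, 0.0933]
tool_rot: [[-0.189, 0.982, -0.0], [0.982, 0.189, 0.0], [0.0, -0.0, -1.0]]
contact_force: [-0.4, -0.7, 0.0]
opening: 0.0299
t 11.25 tcp [0.5112 0.2273 0.0933] yaw 100.89 | need tool shift [-0.0241  0.0003 -0.0527] turn -0.0002 F [-0.4 -0.7  0. ] M [-0.05  0.03 -0.01] open 0.0299 q6 -1.55
scene pts 4104 of 4979 n(s,u,z) [-0.002 -0.725  0.689] tilt deg 46.5 roll -0.1
s [-0.132 -0.129  0.132  0.135]
u [-0.095 -0.091  0.048  0.051]
z [0.013 0.015 0.16  0.163]
```

View pics/w12.png

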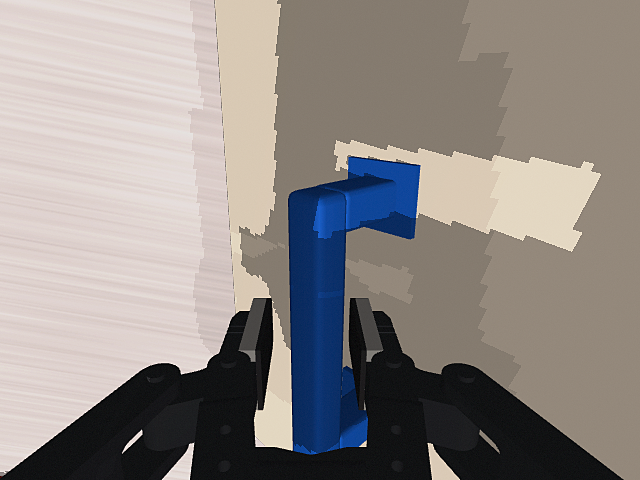

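The lid is standing free at about 46° (no force on the tool, fingers clear). I'll rise and look again before taking the top edge.

```bash
python3 -m handwheel '[[165,0,0,-0.015,0],[165,0,0,-0.03,0],[165,0,0,-0.045,0],[80,0,0,-0.045,0],[0,0,0,0,0]]'
python3 - <<'E'
from h import *
go([.516,.2036,.146],100.9)
I,n=lidfit("scene","s13.png"); lidfit("top","t13.png")
e=I[I[:,2]>.15]; print("top edge",e.mean(0), e[:,1].max(), e[:,2].max())
E
```

```text
t: 11.98
tcp_pos: [0.5123, 0.2277, 0.2328]
tool_rot: [[-0.189, 0.982, 0.008], [0.982, 0.189, 0.002], [0.0, 0.008, -1.0]]
contact_force: [-0.3, -0.1, -0.8]
opening: 0.0653
t 11.975 tcp [0.5123 0.2277 0.2328] yaw 100.91 | need tool shift [-0.0244 -0.0017  0.0868] turn 0.0002 F [-0.3 -0.1 -0.8] M [0.03 0.02 0.01] open 0.0653 q6 -1.55
scene pts 4847 of 5772 n(s,u,z) [ 0.002 -0.725  0.688] tilt deg 46.5 roll 0.1
s [-0.132 -0.127  0.132  0.135]
u [-0.094 -0.09   0.048  0.051]
z [0.013 0.015 0.161 0.163]
top pts 4618 of 4918 n(s,u,z) [ 0.    -0.725  0.689] tilt deg 46.4 roll 0.0
s [-0.133 -0.128  0.131  0.133]
u [-0.098 -0.095  0.037  0.048]
z [0.012 0.014 0.151 0.163]
top edge [0.0143832  0.044091   0.15695069] 0.05452085283816837 0.16546424182528663
```

View pics/s13.png

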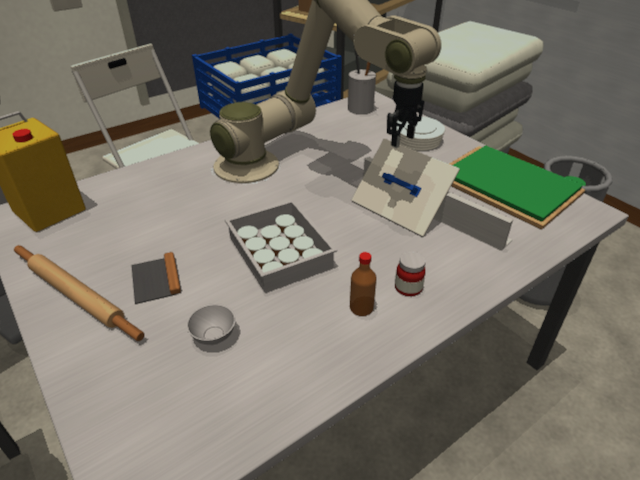

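View pics/t13.png

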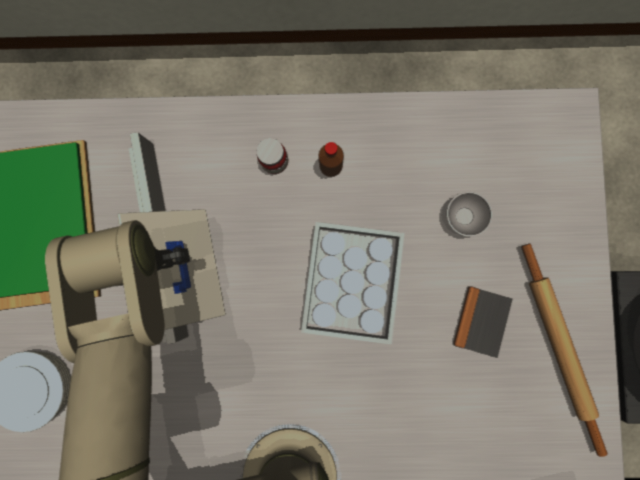

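The lid stands at 46° on its own, and the pan and other things are unmoved. Now I take the top edge: above it, then down with the jaws open across the edge.

```bash
python3 -m handwheel '[[0,0.035,0.002,0,0],[0,0.04,0,0,0],[0,0.022,0,0,0],[0,0,0,0.02,0],[0,0,0,0.02,0]]'
python3 - <<'E'
from h import *
p=F0+.046*U; p[2]=.145
go(p,100.9)
shot("wrist","w14.png")
E
```

```text
t: 12.7
tcp_pos: [0.4941, 0.3231, 0.1865]
tool_rot: [[-0.19, 0.982, -0.002], [0.982, 0.19, -0.001], [-0.0, -0.002, -1.0]]
contact_force: [0.3, 0.8, -0.2]
opening: 0.0855
t 12.7 tcp [0.4941 0.3231 0.1865] yaw 100.94 | need tool shift [-0.0005 -0.0009  0.0415] turn 0.0007 F [ 0.3  0.8 -0.2] M [ 0.04 -0.01 -0.03] open 0.0855 q6 -1.38
```

View pics/w14.png

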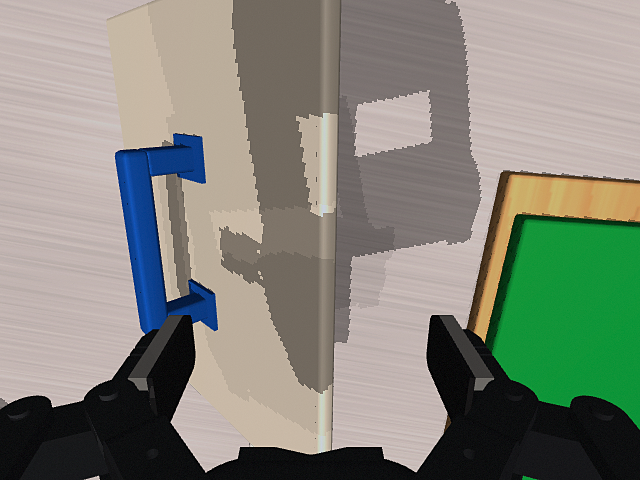

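The top edge runs at about column 330, between the open jaws (190 to 430). I'll descend the last 40 mm and close.

```bash
python3 -m handwheel '[[0,0,-0.001,0.02,0],[0,0,0,0.018,0],[0,0,0,0,0],[150,0,0,0,0],[180,0,0,0,0]]'
python3 - <<'E'
from h import *
p=F0+.046*U; p[2]=.145
go(p,100.9)
shot("wrist","w15.png"); lidfit("scene","s15.png")
E
```

```text
t: 13.38
tcp_pos: [0.4941, 0.3228, 0.1511]
tool_rot: [[-0.189, 0.982, 0.001], [0.982, 0.189, 0.0], [0.0, 0.001, -1.0]]
contact_force: [-0.1, 0.1, 0.4]
opening: 0.0519
t 13.375 tcp [0.4941 0.3228 0.1511] yaw 100.9 | need tool shift [-0.0003 -0.001   0.0061] turn -0.0 F [-0.1  0.1  0.4] M [-0.01  0.   -0.01] open 0.0519 q6 -1.38
scene pts 4811 of 5813 n(s,u,z) [ 0.001 -0.726  0.688] tilt deg 46.6 roll 0.0
s [-0.132 -0.128  0.132  0.135]
u [-0.095 -0.091  0.048  0.051]
z [0.013 0.015 0.161 0.163]
```

View pics/w15.png

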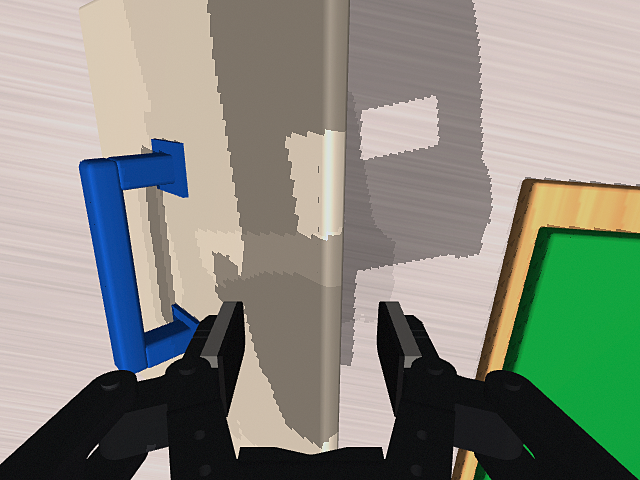

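```bash
python3 -m handwheel '[[200,0.003,0,0.004,0],[225,0,0,0,0],[255,0,0,0,0],[255,0,0,0,0],[255,0,0,0,0]]'
python3 - <<'E'
from h import *
p=F0+.046*U; p[2]=.145
go(p,100.9)
shot("wrist","w16.png"); lidfit("scene","s16.png")
E
```

```text
t: 14.1
tcp_pos: [0.494, 0.3246, 0.1477]
tool_rot: [[-0.189, 0.982, 0.003], [0.982, 0.189, -0.002], [-0.003, 0.002, -1.0]]
contact_force: [-0.5, -5.7, 10.4]
opening: 0.0197
t 14.1 tcp [0.494  0.3246 0.1477] yaw 100.9 | need tool shift [-0.0021 -0.0012  0.0027] turn -0.0 F [-0.5 -5.7 10.4] M [-1.8  -0.01 -0.05] open 0.0197 q6 -1.38
scene pts 4820 of 5865 n(s,u,z) [ 0.001 -0.708  0.706] tilt deg 45.1 roll 0.1
s [-0.132 -0.128  0.132  0.135]
u [-0.099 -0.094  0.049  0.052]
z [0.013 0.015 0.159 0.161]
```

View pics/w16.png

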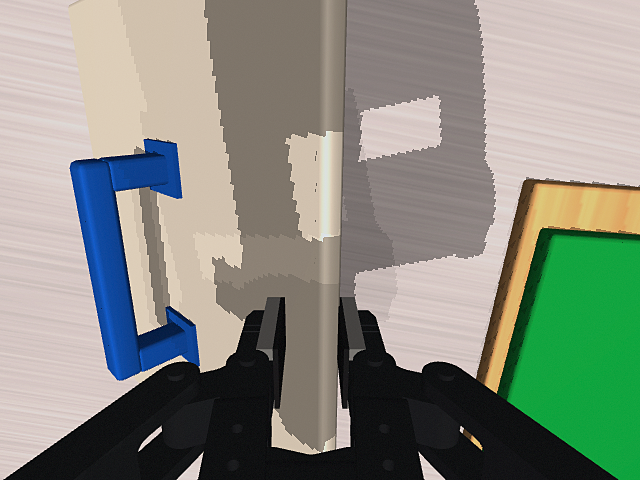

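```bash
python3 -m handwheel '[[255,0,0,-0.005,0],[255,0,0,-0.006,0],[255,0,0,-0.006,0],[255,0,0,-0.005,0],[255,0,0,0,0]]'
python3 - <<'E'
from h import *
p=F0+.046*U; p[2]=.145
go(p,100.9)
lidfit("scene","s17.png")
E
```

```text
t: 14.82
tcp_pos: [0.4935, 0.326, 0.1691]
tool_rot: [[-0.189, 0.982, 0.001], [0.982, 0.189, 0.001], [0.0, 0.001, -1.0]]
contact_force: [0.3, -2.2, 6.7]
opening: 0.0149
t 14.825 tcp [0.4935 0.326  0.1691] yaw 100.91 | need tool shift [-0.0035 -0.001   0.0241] turn 0.0001 F [ 0.3 -2.2  6.7] M [-1.39 -0.07  0.02] open 0.0149 q6 -1.38
scene pts 4827 of 5901 n(s,u,z) [-0.002 -0.811  0.585] tilt deg 54.2 roll -0.1
s [-0.132 -0.128  0.132  0.135]
u [-0.073 -0.07   0.048  0.051]
z [0.013 0.016 0.178 0.181]
```

View pics/s17.png

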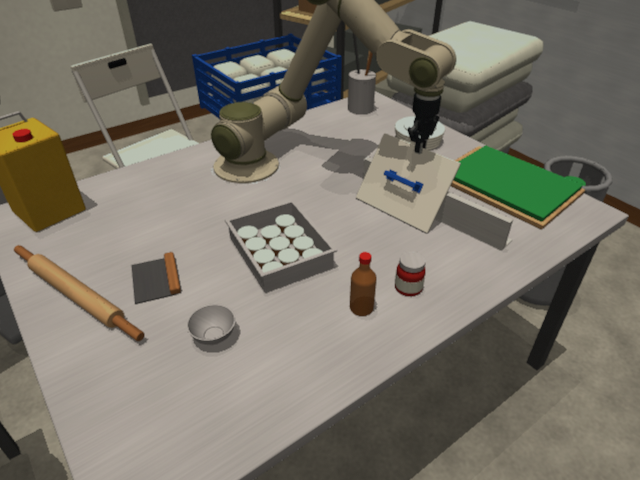

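It works as planned: 54° now, with the lower edge on the bench. Continuing along the arc.

```bash
python3 -m handwheel '[[255,-0.001,0,-0.005,0],[255,-0.002,0,-0.005,0],[255,-0.003,0,-0.005,0],[255,-0.003,0,-0.004,0],[255,0,0,0,0]]'
python3 - <<'E'
from h import *
p=F0+.046*U; p[2]=.145
go(p,100.9)
lidfit("scene","s18.png")
E
```

```text
t: 15.5
tcp_pos: [0.4951, 0.317, 0.1878]
tool_rot: [[-0.189, 0.982, 0.001], [0.982, 0.189, 0.001], [0.001, 0.001, -1.0]]
contact_force: [-0.1, -0.4, 3.0]
opening: 0.0121
t 15.5 tcp [0.4951 0.317  0.1878] yaw 100.88 | need tool shift [ 0.0056 -0.0009  0.0428] turn -0.0003 F [-0.1 -0.4  3. ] M [-0.55 -0.07 -0.02] open 0.0121 q6 -1.39
scene pts 4822 of 5861 n(s,u,z) [ 0.003 -0.898  0.439] tilt deg 63.9 roll 0.2
s [-0.132 -0.127  0.131  0.134]
u [-0.055 -0.052  0.038  0.041]
z [0.013 0.016 0.197 0.2  ]
```

```bash
python3 -m handwheel '[[255,-0.004,0,-0.004,0],[255,-0.004,0,-0.004,0],[255,-0.001,0,-0.001,0],[255,0,0,0,0]]'
python3 - <<'E'
from h import *
p=F0+.046*U; p[2]=.145
go(p,100.9)
lidfit("scene","s19.png")
E
```

```text
t: 16.05
tcp_pos: [0.4968, 0.3079, 0.1965]
tool_rot: [[-0.189, 0.982, 0.0], [0.982, 0.189, 0.0], [0.0, 0.0, -1.0]]
contact_force: [0.4, -2.0, 0.9]
opening: 0.0105
t 16.05 tcp [0.4968 0.3079 0.1965] yaw 100.88 | need tool shift [ 0.0149 -0.0008  0.0515] turn -0.0003 F [ 0.4 -2.   0.9] M [-0.82 -0.18 -0.  ] open 0.0105 q6 -1.41
scene pts 4787 of 5767 n(s,u,z) [ 0.003 -0.938  0.348] tilt deg 69.7 roll 0.2
s [-0.133 -0.128  0.131  0.134]
u [-0.046 -0.044  0.028  0.031]
z [0.013 0.017 0.204 0.207]
```

69.7° with the lower edge on the bench and the back on the guard edge. I'll open gradually.

```bash
python3 -m handwheel '[[220,0,0,0,0],[205,0,0,0,0],[190,0,0,0,0],[170,0,0,0,0],[170,0,0,0,0]]'
python3 - <<'E'
from h import *
p=F0+.046*U; p[2]=.145
go(p,100.9)
lidfit("scene","s20.png"); shot("wrist","w20.png")
E
```

```text
t: 16.73
tcp_pos: [0.4967, 0.308, 0.1963]
tool_rot: [[-0.189, 0.982, -0.0], [0.982, 0.189, 0.0], [0.0, -0.0, -1.0]]
contact_force: [-1.2, -0.0, 0.4]
opening: 0.0283
t 16.725 tcp [0.4967 0.308  0.1963] yaw 100.9 | need tool shift [ 0.0148 -0.0007  0.0513] turn -0.0001 F [-1.2 -0.   0.4] M [-0.01 -0.02  0.03] open 0.0283 q6 -1.41
scene pts 4767 of 5787 n(s,u,z) [ 0.    -0.927  0.375] tilt deg 68.0 roll 0.0
s [-0.133 -0.128  0.132  0.134]
u [-0.045 -0.042  0.034  0.037]
z [0.013 0.017 0.202 0.205]
```

View pics/w20.png

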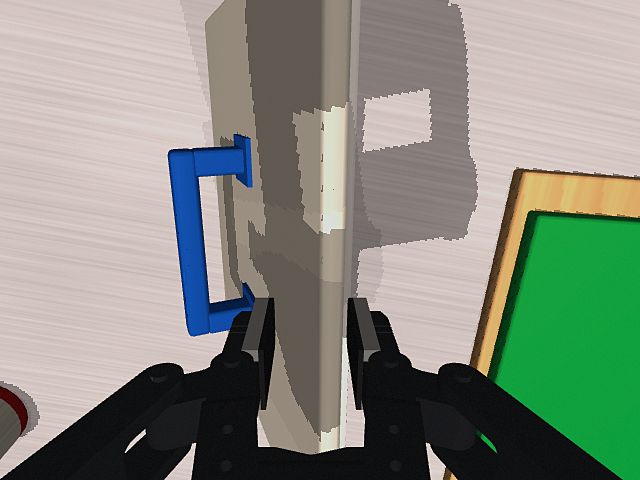

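```bash
python3 -m handwheel '[[120,0,0,0,0],[80,0,0,0,0],[80,0,0,0,0]]'
python3 - <<'E'
from h import *
p=F0+.046*U; p[2]=.145
go(p,100.9)
lidfit("scene","s21.png");lidfit("top","t21.png")
E
```

```text
t: 17.2
tcp_pos: [0.4967, 0.308, 0.1963]
tool_rot: [[-0.189, 0.982, -0.0], [0.982, 0.189, -0.0], [-0.0, -0.0, -1.0]]
contact_force: [-0.6, -0.2, 0.4]
opening: 0.0584
t 17.2 tcp [0.4967 0.308  0.1963] yaw 100.9 | need tool shift [ 0.0148 -0.0007  0.0513] turn -0.0 F [-0.6 -0.2  0.4] M [-0.01  0.02  0.  ] open 0.0584 q6 -1.41
scene pts 4789 of 5771 n(s,u,z) [-0.001 -0.926  0.378] tilt deg 67.8 roll -0.0
s [-0.133 -0.128  0.132  0.134]
u [-0.046 -0.043  0.034  0.037]
z [0.013 0.016 0.202 0.205]
top pts 4652 of 4984 n(s,u,z) [-0.002 -0.924  0.382] tilt deg 67.6 roll -0.1
s [-0.134 -0.13   0.13   0.132]
u [-0.046 -0.045  0.037  0.039]
z [0.013 0.016 0.206 0.207]
```

It stands free at about 68°. I'll withdraw straight up.

```bash
python3 -m handwheel '[[80,0,0,-0.015,0],[60,0,0,-0.03,0],[0,0,0,-0.045,0],[0,0,0,-0.03,0],[0,0,0,0,0]]'
python3 - <<'E'
from h import *
go(F0,100.9)
lidfit("scene","s22.png");lidfit("top","t22.png")
E
```

```text
t: 17.92
tcp_pos: [0.4972, 0.3082, 0.3196]
tool_rot: [[-0.189, 0.982, 0.006], [0.982, 0.189, 0.002], [0.001, 0.006, -1.0]]
contact_force: [-0.1, 0.2, -0.7]
opening: 0.0854
t 17.925 tcp [0.4972 0.3082 0.3196] yaw 100.9 | need tool shift [-0.0317 -0.0032  0.3196] turn 0.0 F [-0.1  0.2 -0.7] M [-0.03 -0.01 -0.  ] open 0.0854 q6 -1.41
scene pts 4896 of 5842 n(s,u,z) [ 0.002 -0.926  0.378] tilt deg 67.8 roll 0.1
s [-0.132 -0.128  0.131  0.135]
u [-0.046 -0.043  0.035  0.038]
z [0.013 0.016 0.203 0.205]
top pts 5313 of 5640 n(s,u,z) [-0.001 -0.924  0.382] tilt deg 67.5 roll -0.1
s [-0.134 -0.13   0.129  0.132]
u [-0.046 -0.044  0.037  0.039]
z [0.013 0.016 0.206 0.207]
```

View pics/s22.png

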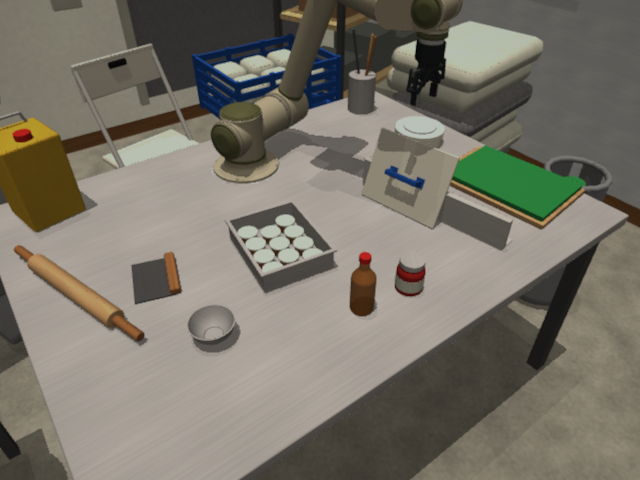

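View pics/t22.png

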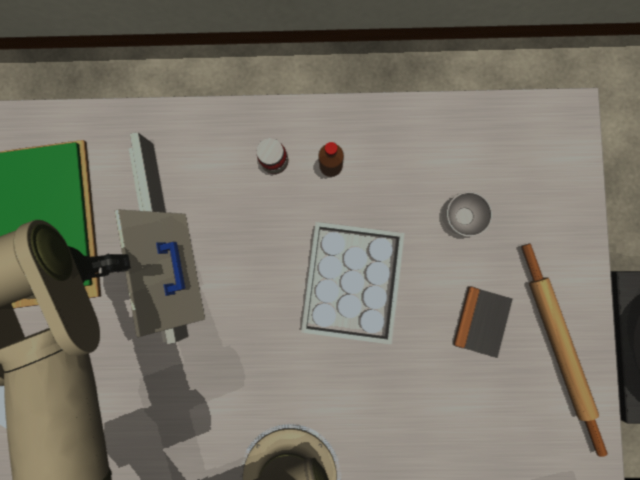

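The lid stands steeply at about (410,175) in the scene view, handle facing out and long edge along the guard. The pan, bottle, jar, bowl and scraper are where they were, and the gripper is clear above. Handing in.

Run:
```python
from plant import bot
print(bot.sign_off())
```

```text
the job is handed in; nothing more can be done
None
```

The lid is off the pan and standing on its own against the guard at about 68°. Its lower edge is on the bench, its long edge runs along the guard, and the handle faces out.

- **First placing:** I lifted the lid by its handle, pressed it against the guard's top edge to tilt it, and let go. It rested at 38°, so I nudged it up by the handle with the fingers loose around the bar. It then stood untouched at about 46.5°.
- **Second placing:** I pinched the top edge and raised it with the lower edge sliding on the bench until it read 69.7°. When I opened the fingers it settled back about 2°, short of the 70° asked for. I left it there as close enough.
- **Last checks:** The scene and top cameras read 67.8° and 67.5°, with sideways tilt within 0.1° and no change after the gripper withdrew. The pan and the other things look unmoved by eye in the last pictures; I did not measure them again.
- **Limits:** The job took about 18 s of the 48 s. The highest wrist force I read was about 38 N, as the lid slid across the guard edge. Forces were read only at the end of each move.

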